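Tuck a circuit board's contact edge under the jig's leaf and hold it flat

ROBOT

A 6-joint arm with a two-finger parallel gripper is mounted at the origin on the work surface. World frame = base frame: x ahead of the robot, y to its left, z up, the work surface at z = 0. Lengths are in m, angles in degrees, forces in N, time in s.
With the tool pointing down it reaches from about 0.4 to 0.825 m from the base axis. Payload 7 kg.
Tool frame: the origin (TCP) lies midway between the tips of the shut fingers; the grasp point (between the pads) lies r.grip_depth behind it (r.grip_depth is the distance from the TCP to the grasp point, in m); z points along the fingers, y is the line along which they close (so a half turn about z gives the same grasp; the last joint's range is limited). The gripper opens to 88 mm and grips with 3 to 60 N. Pads are 19 mm wide; open, the fingers measure 130 mm over their backs; the gripper's body (78 mm by 193 mm) begins 47 mm behind the grasp point.
Start: joints at [93.856, 20.546, 0.682, 0, -70.136, -16.507], TCP at [0.148, 0.659, 0.227] pointing down, gripper open.
Joint ranges: [-176.03, 176.03], [-82.01, 121.73], [-58.28, 71.71], [-173.87, 95.51], [-174.79, -0.11], [-173.66, 173.66]. Speed limits (degrees/s): [136.94, 136.94, 172.46, 180, 180, 180].

INTERFACE

Orientations are given as [roll, pitch, yaw] about the fixed x, y, z axes, in that order (R = Rz(yaw) Ry(pitch) Rx(roll)).
In Python, from plant import r gives the robot as it stands.
- The arm moves only by the tool move_tool, called after "Request:" as name(argument=value, ...), one argument or row to a line, values as JSON. Schema: {"type":"object","properties":{"motion":{"type":"object","properties":{"x":{"type":"array","items":{"type":"number"},"minItems":1,"maxItems":12},"y":{"type":"array","items":{"type":"number"},"minItems":1,"maxItems":12},"z":{"type":"array","items":{"type":"number"},"minItems":1,"maxItems":12},"drx":{"type":"array","items":{"type":"number"},"minItems":1,"maxItems":12},"dry":{"type":"array","items":{"type":"number"},"minItems":1,"maxItems":12},"drz":{"type":"array","items":{"type":"number"},"minItems":1,"maxItems":12}},"additionalProperties":false,"required":["x","y","z","drx","dry","drz"]},"aperture":{"type":"number"},"grip_n":{"type":"number"},"only":{"type":"string"},"quiet":{"type":"boolean"},"lines":{"type":"string"}},"required":["motion"],"additionalProperties":false}. motion is an object with one list for each field, all of the same length, 1 to 12, a row being the entries at one place: x, y, z (the shift in parts of the range, where 1.0 means 75 cm), drx, dry, drz (a rotation vector in normalised numbers (1 is pi rad)); each row is the pose to reach, as a shift and turn from the pose commanded when the call began, along the tool's axes at that moment; what a row does not reach only later rows make up. A row lasts 1/12 s, in which the tool goes at most 0.0417 m and 7.16 degrees, less where a joint would pass 70% of its speed; a pose out of reach is approached as far as the arm can. aperture is the finger opening in m, set as the call begins (left out keeps the last). The fingers move at their own pace and stop on an object; grip_n is the grip in N (left out, the last holds). Time passes only in rows, so rows that do not move let the fingers close. The tool returns the time, the measured TCP pose, the force, the opening and the grip force at its end. only (a regular expression) keeps the lines of the reply that match it, lines (a string "A,B") keeps lines A to B, and quiet returns only ok. Input that does not fit is refused with a message, and nothing moves.
- r.get_state(): the state, without advancing time (a new reading comes with each control period).
- r.capture(name): name is "side" or "top"; returns a dict with "frame" (384x512x3 uint8, red, green, blue), "z_map" (384x512 float32, m along the optical axis (not along the pixel's ray), 0 where there is no reading), "fx", "fy", "cx", "cy" (pixels), "cam_to_world" (4x4, takes a point from camera to world coordinates). Camera axes: x right, y down, z forward; pixel columns grow to the right and rows downward; lengths in m; the calibration is good to about 2 mm. A picture is of the moment at which its call begins.
- r.close_job(): hands the job in; it is judged then, once.
The state is a dict: "time_s": time; "joints": joint angles; "qd": joint speeds; "joint_torque": joint torques, N m; "tcp_pos": TCP position; "eef_rot": TCP orientation; "contact_force": force on the tool from outside, world axes, zero at the start; "moment": the same for the moment, N m; "gripper_width": finger opening in m; "gripper_force": force on a finger pad.
Only numpy, scipy, OpenCV 4.12 (cv2) and the standard library are available. Lean on these libraries where they do the work, as an engineer would, in place of code of your own. Each camera call takes 0.05 s, during which the arm holds its last target. There are 200 camera calls.

TASK

Take the white circuit board with the tall black terminal block by that block, and slide its row of gold contacts in under the jig's hinged steel leaf, without lifting the leaf, until the board's edge is fully home and square against the stop ridge beneath it, the whole edge covered by the leaf. Press the board down firmly so that it lies flat on the jig's bed and finish like that, still gripping the block and pressing: do not let go. Leave everything else on the bench where it is.

Things in the scene. Friction and masses are not known exactly. Their poses are not given: they have to be found in the camera images.
- board: Circuit board to insert: rigid white plate 110 x 60 x 4 mm, about 0.13 kg, flat on the bench. Origin: centre of its underside; x runs along its length to the edge with seven gold contacts (x = +55 mm), z up. Only tall part: a fixed black terminal block centred at x = -30 mm, y = 0, 36 mm long (x), 16 mm wide (y), top 36 mm above the underside: grip it across its 16 mm.
- board_edge (a point): Middle of the board's contact edge, on the underside (x = +55 mm of the board).
- block_top (a point): Centre of the top of the board's black terminal block.
- jig: Fixed jig, black base 180 x 110 x 12 mm. Origin on the bench, z up; x is the direction in which the board slides in, from the open side towards the hinged leaf. Bed top 20 mm above the bench. Hinge cheeks at x = 78 to 98 mm, up to 38 mm above the bench. In place, the board's origin is at jig x = 0, y = 0, 20 mm above the bench, its x along the jig's.
- bed: The jig's flat, rigid aluminium bed 125 x 80 x 8 mm, from jig x = -70 to +55 mm; origin 12 mm above the bench at jig x = 0, so its top is 20 mm above the bench.
- stop (a point): On the stop ridge's face that meets the board's edge (jig x = 55 mm), at mid width, level with the top of the bed; axes as the jig's. The rigid ridge runs across the bed, rises 6 mm above it and is hidden beneath the leaf.
- leaf_lip (a point): Underside of the steel leaf (80 mm wide, 2 mm thick) at mid width, where its flat part begins: jig x = 25 mm, 9 mm above the bed. The flat leaf covers the last 30 mm of bed before the stop ridge. From here towards the open side a lip is bent up, to jig x = 16 mm, making the mouth about 13 mm high there.
- leaf (a joint): Angle of the leaf about its hinge at the far side (jig x = 88 mm): 0 lying in place, positive lifted (rad). It rests on its own hinge stop, is light and lifts at under 1 N.
- spare: Another white circuit board of the same size with two round capacitors 18 mm tall instead of a terminal block; not to be used, leave it alone. Origin: centre of the underside.
- pen: Red pen 130 mm long lying near the robot; leave alone.
- jar: Small amber jar, 44 mm across, 50 mm tall; leave alone.
- driver: Screwdriver 160 mm long; leave alone.
- tray: Shallow black tray 90 x 150 x 18 mm; leave alone.
- tweezers: Steel tweezers, 145 mm long, 8 mm high; leave alone.
- gauge: Round dial gauge 52 mm across, 26 mm tall; leave alone.
There are look-alikes about, which are no part of the job. What is shaped like the board but brown is not meant. What is shaped like the jig but orange is not meant.

How it is judged (in metres and radians):
On the way:
1. the board's contact edge is in under the leaf by over 8 mm, with the leaf lying in place (x of board_edge in the frame of stop between -0.022 and 0.006 m and z of board_edge in the frame of stop between -0.003 and 0.006 m and y of board_edge in the frame of stop between -0.01 and 0.01 m and value of joint leaf below 0.06 rad), for 0.1 s.
At the end, for the whole second after the job is handed in: Still gripped and at rest, the contact edge is within 4 mm of the stop, 10 mm of mid width and 0.10 rad of square, flat on the bed (edge within 2 mm, tilt under 0.04 rad), pressed on it with over 4 N (its weight is under 2 N), the leaf lying in place (under 0.03 rad) (x of board_edge in the frame of stop between -0.004 and 0.003 m and y of board_edge in the frame of stop between -0.01 and 0.01 m and z of board_edge in the frame of stop between -0.003 and 0.002 m and angle between the x axis of board and the x axis of jig, either way round below 0.1 rad and angle between board's own z axis and vertical below 0.04 rad and contact force between board and bed above 4 N and contact force between the fingers and board above 2 N and value of joint leaf below 0.03 rad and linear speed of board below 0.02 m/s); the arm keeps its last pose, push and grip.
It fails at once if the leaf is lifted (over 0.10 rad, about 6 mm at its lip) (value of joint leaf above 0.1 rad).
It fails at once if the other circuit board is moved by more than 15 mm (distance of spare from where it was at the start of the episode above 0.015 m).
It fails at once if another loose thing on the bench is moved by more than 15 mm (distance of any of pen, jar, driver, tray, tweezers, gauge from where it was at the start of the episode above 0.015 m).
It also fails if it takes over 38 s, if anything falls off the work surface, if the arm or the gripper's body presses on something with over 40 N, if the wrist force passes 120 N, or if a joint passes its speed limit or range.

## Working session

There is one attempt and no reset: what is moved stays moved. The work goes in short steps, Python scripts to look and compute and a tool call to move; the robot and the scene stay as the last step left them, time stands still between calls to the robot, and variables do not carry over. Pictures are saved under pics/ and viewed, at most 10 in all, crops included, and the job is handed in when it is done.

```bash
ls; mkdir -p pics; cat > h.py <<'E'
from plant import r
import numpy as np, cv2
def snap(n,tag):
    c=r.capture(n); np.savez(f'/tmp/{tag}.npz',**{k:np.array(v) for k,v in c.items()})
    cv2.imwrite(f'pics/{tag}.png',c['frame'][:,:,::-1]); return c
def world(c):
    z=np.array(c['z_map']); v,u=np.mgrid[:z.shape[0],:z.shape[1]]
    P=np.stack([(u-c['cx'])/c['fx']*z,(v-c['cy'])/c['fy']*z,z,np.ones_like(z)],-1)
    return (P@np.array(c['cam_to_world']).T)[...,:3]
E
python3 - <<'E'
from h import *
for n in('top','side'):
    c=snap(n,n+'1'); print(n,c['fx'],np.round(c['cam_to_world'],3).tolist())
a=cv2.imread('pics/top1.png'); 
print(r.get_state(), r.grip_depth)
E
```

```text
pics
top 427.0925371236929 [[-0.026, -0.982, 0.185, 0.237], [-1.0, 0.028, 0.008, -0.05], [-0.013, -0.185, -0.983, 1.292], [0.0, 0.0, 0.0, 1.0]]
side 493.82055671438764 [[0.704, -0.54, 0.46, -0.104], [-0.71, -0.547, 0.444, -0.609], [0.012, -0.639, -0.769, 1.048], [0.0, 0.0, 0.0, 1.0]]
{'time_s': 0.1, 'joints': array([ 9.38566230e+01,  2.05864397e+01,  6.41177994e-01, -1.77390882e-02,
       -7.01347518e+01, -1.65069108e+01]), 'qd': array([-0.07865217, -0.06586174,  0.02443448,  0.04787715, -0.06326561,
        0.03007413]), 'joint_torque': array([-1.30361874e-03, -5.84164774e+01,  2.93752116e+01,  7.01566100e+00,
        1.01268993e-02, -4.82989708e-05]), 'tcp_pos': array([0.14775349, 0.65820766, 0.22574279]), 'eef_rot': array([ 1.79918546e+02, -6.74671782e-03, -1.26563226e+01]), 'contact_force': array([-0.57020141, -0.12087561,  0.14646231]), 'moment': array([ 0.00631682, -0.0177106 ,  0.0591679 ]), 'gripper_force': 0.0, 'gripper_width': 0.08742993641636759} 0.0188
```

View pics/top1.png

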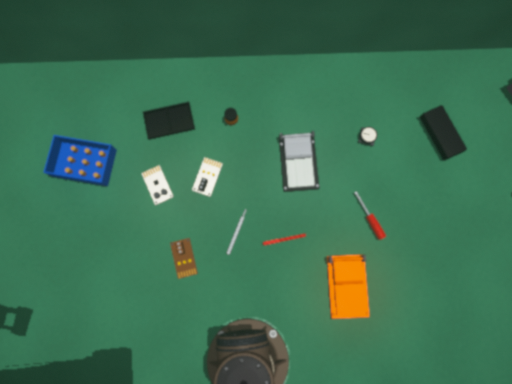

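View pics/side1.png

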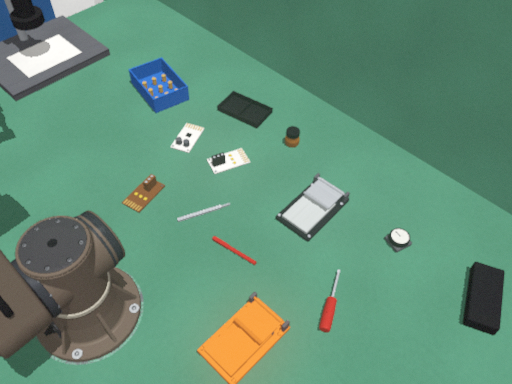

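Candidates in the top view:
- White board (207,177): has a tall black oblong block and fits the description.
- White board (157,185): has round capacitors, so it is the spare.
- Brown board (184,258): look-alike.
- Jigs: the black one at (299,161) is meant. The orange one at (349,287) is not.

I'll confirm with a crop and measure.

```bash
python3 - <<'E'
from h import *
ims=[]
a=cv2.imread('pics/top1.png'); b=cv2.imread('pics/side1.png')
g=lambda i,x,y,w,h: cv2.resize(i[y:y+h,x:x+w],(390,290),interpolation=cv2.INTER_CUBIC)
cv2.imwrite('pics/crop1.png',np.vstack([np.hstack([g(a,180,150,54,40),g(a,265,125,70,72)]),np.hstack([g(b,195,140,66,40),g(b,265,170,94,70)])]))
for n in('top1','side1'):
    c=dict(np.load(f'/tmp/{n}.npz')); W=world(c); f=c['frame'].astype(int)
    Z=W[...,2]; 
    for nm,x0,x1,y0,y1 in (('board',.35,.55,0,.16),('jig',.35,.62,-.25,-.05)):
        m=(W[...,0]>x0)&(W[...,0]<x1)&(W[...,1]>y0)&(W[...,1]<y1)
        bright=m&(f.min(-1)>95)
        out={}
        if nm=='board':
            cl=cv2.connectedComponents(bright.astype(np.uint8))[1]
        for k,mm in (('bright',bright),('z>.010',m&(Z>.008)),('z>.022',m&(Z>.022)),('z>.03',m&(Z>.03))):
            p=W[mm]
            if len(p)<5: continue
            rc=cv2.minAreaRect(p[:,:2].astype(np.float32))
            print(n,nm,k,len(p),'c',np.round(rc[0],4),'s',np.round(rc[1],4),'a',round(rc[2],1),'zmed',np.round(np.median(p[:,2]),4),np.round(p[:,2].max(),4),'mean',np.round(p.mean(0),4))
    m=(f.max(-1)>0)&(abs(W[...,0]-.6)<.03)&(abs(W[...,1])<.05); print('table z',np.median(Z[m]))
E
```

```text
top1 board bright 555 c [0.4644 0.0682] s [0.2276 0.096 ] a 39.3 zmed 0.004 0.0422 mean [0.4886 0.0955 0.0066]
top1 board z>.010 147 c [0.4585 0.0665] s [0.2175 0.0681] a 34.3 zmed 0.0227 0.0422 mean [0.4812 0.0935 0.0231]
top1 board z>.022 74 c [0.5163 0.124 ] s [0.0173 0.0349] a 70.5 zmed 0.0351 0.0422 mean [0.5153 0.1234 0.0349]
top1 board z>.03 68 c [0.5166 0.1239] s [0.0173 0.0344] a 70.5 zmed 0.0357 0.0422 mean [0.5163 0.1232 0.0356]
top1 jig bright 1117 c [ 0.5605 -0.1728] s [0.1227 0.1045] a 3.3 zmed 0.0206 0.0422 mean [ 0.5591 -0.1731  0.0219]
top1 jig z>.010 1480 c [ 0.4863 -0.1758] s [0.2708 0.1105] a 2.4 zmed 0.0189 0.0422 mean [ 0.5532 -0.1714  0.0195]
top1 jig z>.022 430 c [ 0.5619 -0.1723] s [0.1185 0.0805] a 2.3 zmed 0.0287 0.0422 mean [ 0.5804 -0.1722  0.0283]
top1 jig z>.03 180 c [ 0.6044 -0.1701] s [0.0323 0.0795] a 1.4 zmed 0.0329 0.0422 mean [ 0.6036 -0.1686  0.0332]
table z 1.3642002682168197e-05
side1 board bright 3120 c [0.45   0.0799] s [0.1599 0.2   ] a 89.9 zmed 0.0018 0.0431 mean [0.4446 0.0763 0.0024]
side1 board z>.010 246 c [0.461  0.0573] s [0.2067 0.1003] a 37.8 zmed 0.0155 0.0431 mean [0.4817 0.0936 0.0206]
side1 board z>.022 104 c [0.5146 0.1247] s [0.0213 0.0347] a 70.5 zmed 0.0349 0.0431 mean [0.5137 0.1224 0.0334]
side1 board z>.03 76 c [0.5147 0.1246] s [0.0213 0.0343] a 70.4 zmed 0.0363 0.0431 mean [0.5141 0.1237 0.0361]
side1 jig bright 6116 c [ 0.485 -0.15 ] s [0.2699 0.1999] a 0.0 zmed 0.0021 0.0403 mean [ 0.477  -0.1536  0.0062]
side1 jig z>.010 1848 c [ 0.492  -0.1847] s [0.2744 0.1474] a 11.3 zmed 0.0205 0.0403 mean [ 0.5497 -0.1757  0.0204]
side1 jig z>.022 643 c [ 0.5605 -0.1713] s [0.1226 0.0807] a 3.2 zmed 0.0247 0.0403 mean [ 0.5724 -0.1719  0.0275]
side1 jig z>.03 241 c [ 0.6026 -0.1697] s [0.0348 0.0792] a 0.0 zmed 0.0332 0.0403 mean [ 0.6037 -0.1696  0.0336]
table z 0.0014730252857779735
```

View pics/crop1.png

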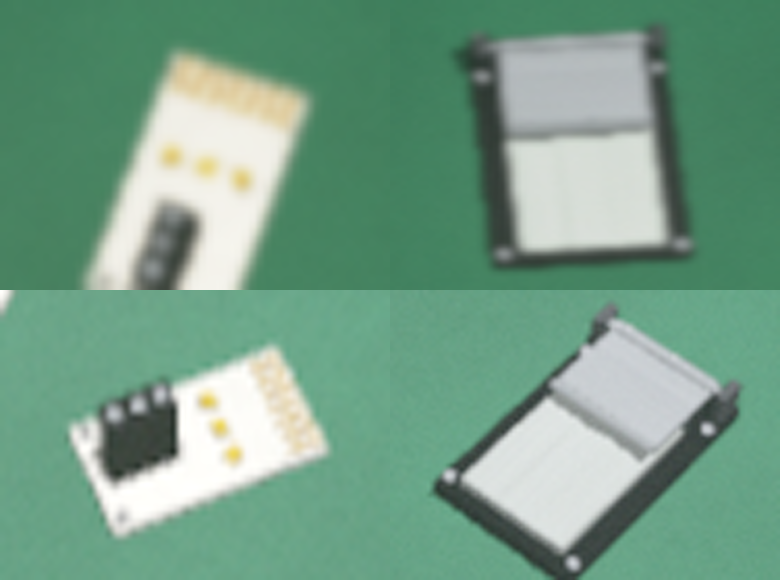

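The crop confirms it: the white board with the tall black block has its gold contacts at the far end, and the black jig has its leaf on the far (+x) side. Next I refine both poses.

```bash
cat > fit.py <<'E'
from h import *
from scipy.optimize import minimize
def fitrect(P,L,Wd,p0):
    # tightest soft rectangle of given size: minimise outside distance and mean coverage imbalance
    def q(p,P=P):
        c,s=np.cos(p[2]),np.sin(p[2]); d=P-p[:2]
        return np.stack([d@[c,s],d@[-s,c]],1)
    def cost(p):
        o=np.abs(q(p))-[L/2,Wd/2]
        return np.clip(o,0,.006).sum()*1e3/len(P)+ 0
    best=minimize(cost,p0,method='Nelder-Mead',options=dict(xatol=1e-6,fatol=1e-9,maxiter=3000,initial_simplex=[p0,np.add(p0,[.01,0,0]),np.add(p0,[0,.01,0]),np.add(p0,[0,0,.1])]))
    k=q(best.x); pr=lambda v:np.round(np.percentile(v,[1,3,97,99])*1e3,1)
    return np.r_[best.x[:2],np.degrees(best.x[2])].round(4),round(best.fun,4),pr(k[:,0]),pr(k[:,1])
E
python3 - <<'E'
from fit import *
for n in('top1','side1'):
    c=dict(np.load(f'/tmp/{n}.npz')); W=world(c); f=c['frame'].astype(int); Z=W[...,2]
    hsv=cv2.cvtColor(c['frame'],cv2.COLOR_RGB2HSV); notgreen=~((hsv[...,0]>55)&(hsv[...,0]<100)&(hsv[...,1]>70))
    def near(x,y,d): return np.hypot(W[...,0]-x,W[...,1]-y)<d
    m=notgreen&near(.544,.114,.085)
    print(n,'board',fitrect(W[m][:,:2],.11,.06,[.544,.114,-.34]),m.sum())
    m=near(.516,.124,.04)&(Z>.031)
    print(n,'block',fitrect(W[m][:,:2],.036,.016,[.516,.124,-.34]))
    m=near(.555,-.172,.125)&(Z>.007)&notgreen
    print(n,'jig',fitrect(W[m][:,:2],.18,.11,[.555,-.172,.04]),m.sum())
    m=near(.555,-.172,.11)&(f.min(-1)>90)&(Z>.016)&(hsv[...,1]<50)
    print(n,'bed+leaf(-70..88)',fitrect(W[m][:,:2],.158,.08,[.565,-.172,.04]),m.sum())
E
```

```text
top1 board (array([  0.5448,   0.1129, -20.9484]), np.float64(0.3089), array([-57.2, -54.6,  54.5,  57.9]), array([-32.4, -31.3,  32.3,  33.6])) 798
top1 block (array([  0.5169,   0.1238, -20.1236]), np.float64(0.0346), array([-17.3, -16.3,  16.1,  16.5]), array([-8.5, -8. ,  8.1,  8.5]))
top1 jig (array([ 0.5831, -0.1712,  3.3336]), np.float64(0.0), array([-88. , -84.1,  76.7,  80.6]), array([-52. , -49.8,  50.1,  52.2])) 1913
top1 bed+leaf(-70..88) (array([ 0.5822, -0.1716,  2.9649]), np.float64(0.0469), array([-79. , -75.9,  75.4,  78.7]), array([-39.6, -38. ,  38.2,  39.7])) 1324
side1 board (array([  0.5457,   0.1133, -19.289 ]), np.float64(0.3796), array([-56.8, -54.7,  54.8,  56.9]), array([-30.7, -29.8,  35.9,  39.3])) 708
side1 block (array([  0.5147,   0.125 , -22.8714]), np.float64(0.1133), array([-16.7, -16.3,  17.1,  17.6]), array([-9.2, -9. ,  8.6,  9.4]))
side1 jig (array([ 0.5789, -0.1707,  2.906 ]), np.float64(0.0012), array([-86.9, -84.4,  79.9,  84.3]), array([-54.4, -52.9,  49.7,  52.9])) 2390
side1 bed+leaf(-70..88) (array([ 0.5808, -0.171 ,  2.7455]), np.float64(0.091), array([-79. , -77.2,  76. ,  78.9]), array([-40.5, -39. ,  38.7,  40.4])) 1649
```

The rows are not in the units I measure in: shifts go in shares of 75 cm and turns go in shares of pi rad. I convert before sending: 0.476 m / 0.75 = 0.6347, 0.441 m / 0.75 = 0.588, 7.5 degrees / 180 = 0.0417.

Request:
move_tool(
  motion={"x": [0.0533,0.1067,0.16,0.2133,0.2667,0.32,0.3733,0.4267,0.48,0.5333,0.5867,0.6347],"y": [0.0493,0.0987,0.1467,0.196,0.2453,0.2933,0.3427,0.392,0.44,0.4893,0.5387,0.588],"z": [0,0,0,0,0,0,0,0,0,0,0,0],"drx": [0,0,0,0,0,0,0,0,0,0,0,0],"dry": [0,0,0,0,0,0,0,0,0,0,0,0],"drz": [0.0056,0.0111,0.0167,0.0222,0.0278,0.0333,0.0389,0.0417,0.0417,0.0417,0.0417,0.0417]},
  aperture=0.05,
  grip_n=20,
)

```text
time_s: 1.1
tcp_pos: [0.4332, 0.2458, 0.2266]
eef_rot: [-180.0, 0.0, -20.1]
contact_force: [1.1, 1.2, -0.4]
gripper_width: 0.0501
gripper_force: 0.0
```

Request:
move_tool(
  motion={"x": [0,0],"y": [0,0],"z": [0,0],"drx": [0,0],"dry": [0,0],"drz": [0,0]},
)

```text
time_s: 1.27
tcp_pos: [0.4335, 0.2455, 0.2263]
eef_rot: [180.0, 0.0, -20.4]
contact_force: [0.3, 1.3, 1.2]
gripper_width: 0.0498
gripper_force: 0.0
```

```bash
python3 -c "
from h import *
s=r.get_state();print(s['tcp_pos'],s['eef_rot'],s['joints'],s['contact_force'])"
```

```text
[0.43349961 0.24551847 0.22633808] [ 1.79977852e+02  1.57223547e-02 -2.04093584e+01] [ 5.21617300e+01  3.74316961e+00 -2.10910879e+01 -9.21723288e-03
 -6.51915834e+01  1.74327839e+01] [0.2522333  1.27982145 1.22398396]
```

Scaled: 0.13 m / 0.75 = 0.1733, 0.09 m / 0.75 = 0.12.

Request:
move_tool(
  motion={"x": [0.04,0.08,0.12,0.16,0.16,0.16,0.16,0.16,0.16],"y": [0.028,0.056,0.0853,0.1133,0.1133,0.1133,0.1133,0.1133,0.1133],"z": [0.0133,0.04,0.08,0.1067,0.1333,0.16,0.1733,0.1733,0.1733],"drx": [0,0,0,0,0,0,0,0,0],"dry": [0,0,0,0,0,0,0,0,0],"drz": [0,0,0,0,0,0,0,0,0]},
)

```text
time_s: 2.02
tcp_pos: [0.5159, 0.1275, 0.0967]
eef_rot: [180.0, 0.0, -20.1]
contact_force: [-0.7, -0.5, -0.3]
gripper_width: 0.0504
gripper_force: 0.0
```

```bash
python3 - <<'E'
from h import *
snap('top','top2');c=snap('side','side2')
a=cv2.imread('pics/side2.png'); b=cv2.imread('pics/top2.png')
cv2.imwrite('pics/crop2.png',np.hstack([cv2.resize(a[90:210,160:280],(400,400)),cv2.resize(b[130:230,155:255],(400,400))]))
s=r.get_state();print(s['tcp_pos'],s['eef_rot'],s['contact_force'])
E
```

```text
[0.51665134 0.12781058 0.09789386] [-1.79916669e+02 -8.04837483e-02 -2.00562282e+01] [ 0.37414307  0.24760859 -1.15323013]
```

View pics/crop2.png

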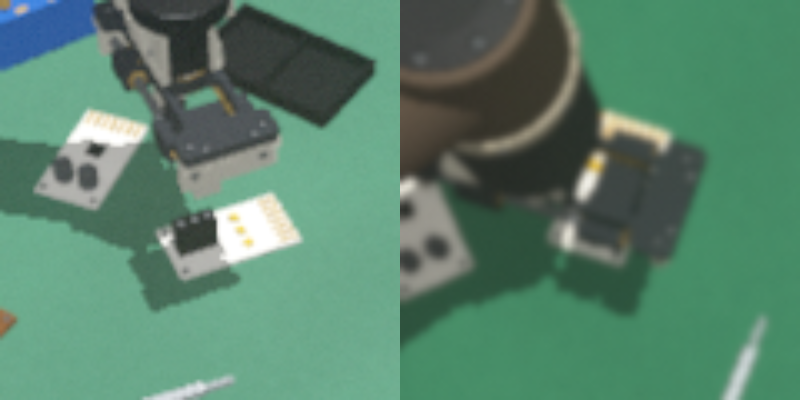

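The picture shows the gripper over the block, with its fingers either side of the block line and no neighbour close. I descend and grip.

Scaled: 0.088 m / 0.75 = 0.1173, 0.085 m / 0.75 = 0.1133.

Request:
move_tool(
  motion={"x": [0.0013,0.0013,0.0013,0.0013,0.0013,0.0013],"y": [0.004,0.004,0.004,0.004,0.004,0.004],"z": [0.04,0.08,0.1,0.1133,0.1173,0.1173],"drx": [0,0,0,0,0,0],"dry": [0,0,0,0,0,0],"drz": [0,0,0,0,0,0]},
)

```text
time_s: 2.62
tcp_pos: [0.5163, 0.1239, 0.009]
eef_rot: [-180.0, -0.0, -20.1]
contact_force: [-0.2, -0.1, 0.4]
gripper_width: 0.0497
gripper_force: 0.0
```

Request:
move_tool(
  motion={"x": [0,0,0,0,0,0],"y": [0,0,0,0,0,0],"z": [0,0,0,0,0,0],"drx": [0,0,0,0,0,0],"dry": [0,0,0,0,0,0],"drz": [0,0,0,0,0,0]},
  aperture=0.0,
  grip_n=40,
)

```text
time_s: 3.12
tcp_pos: [0.5162, 0.1235, 0.0089]
eef_rot: [-180.0, -0.0, -20.2]
contact_force: [0.2, 1.2, 4.3]
gripper_width: 0.0156
gripper_force: 38.1
```

Scaled: 0.29 m / 0.75 = 0.3867, 0.08 m / 0.75 = 0.1067, -23.1 degrees / 180 = -0.1283.

Request:
move_tool(
  motion={"x": [0,0,0,0.0133,0.0267,0.04,0.0533,0.0667,0.08,0.0933,0.1067,0.1067],"y": [0,0,0,0.0467,0.0933,0.14,0.1867,0.24,0.2933,0.34,0.3733,0.3867],"z": [-0.02,-0.0533,-0.0867,-0.0933,-0.0933,-0.0933,-0.0933,-0.0933,-0.0933,-0.0933,-0.0933,-0.0933],"drx": [0,0,0,0,0,0,0,0,0,0,0,0],"dry": [0,0,0,0,0,0,0,0,0,0,0,0],"drz": [0,0,0,-0.0222,-0.0444,-0.0667,-0.0889,-0.1111,-0.1283,-0.1283,-0.1283,-0.1283]},
)

```text
time_s: 4.12
tcp_pos: [0.4908, -0.1796, 0.0784]
eef_rot: [180.0, 0.0, 2.8]
contact_force: [0.6, 0.5, -1.4]
gripper_width: 0.0157
gripper_force: 40.0
```

Request:
move_tool(
  motion={"x": [0,0,0],"y": [0,0,0],"z": [0,0,0],"drx": [0,0,0],"dry": [0,0,0],"drz": [0,0,0]},
)

```text
time_s: 4.37
tcp_pos: [0.4911, -0.1758, 0.0785]
eef_rot: [-180.0, 0.0, 3.0]
contact_force: [0.5, -0.5, -1.1]
gripper_width: 0.0154
gripper_force: 40.0
```

```bash
python3 - <<'E'
from fit import *
s=r.get_state();print(s['tcp_pos'],s['eef_rot'],s['contact_force'],s['gripper_width'])
t=snap('top','top3');c=snap('side','side3')
b=t['frame'][:,:,::-1];a=c['frame'][:,:,::-1]
cv2.imwrite('pics/crop3.png',np.hstack([cv2.resize(a[150:270,240:380],(400,343)),cv2.resize(b[110:230,240:380],(400,343))]))
E
```

```text
[ 0.49107979 -0.17584028  0.07848577] [-1.79992226e+02  1.09422996e-02  2.95997813e+00] [ 0.46135038 -0.46998445 -1.127209  ] 0.015408584882587935
```

View pics/crop3.png

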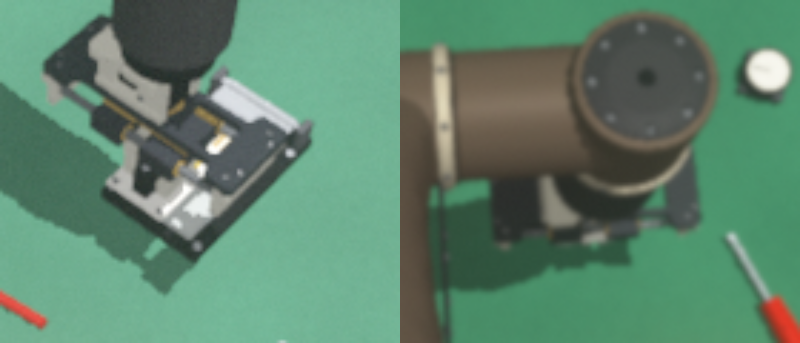

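The side crop shows the board held over the bed's open half, mostly hidden by the gripper body. I check its tilt and edge in depth.

```bash
python3 - <<'E'
from fit import *
c=dict(np.load('/tmp/side3.npz'));W=world(c);f=c['frame'].astype(int)
o=np.array([.4911,-.1758]);a=np.radians(2.96);d=W[...,:2]-o
X=d@[np.cos(a),np.sin(a)];Y=d@[-np.sin(a),np.cos(a)];Z=W[...,2]
m=(X>-.04)&(X<.11)&(abs(Y)<.05)&(Z>.064)&(Z<.082)&(f.min(-1)>60)
v,u=np.where(m); print(m.sum())
o=np.argsort(X[m])
for i in o[::max(1,len(o)//40)]: print(u[i],v[i],f[v[i],u[i]],*np.round([X[m][i],Y[m][i],Z[m][i]],4))
# bed front edge & lip in jig frame, from first pictures
for n in ('top1','side1'):
    c=dict(np.load(f'/tmp/{n}.npz'));W=world(c);d=W[...,:2]-[.574,-.1718];a=np.radians(2.95)
    X=d@[np.cos(a),np.sin(a)];Y=d@[-np.sin(a),np.cos(a)];Z=W[...,2]
    m=(abs(Y)<.025)&(abs(X)<.12); 
    print(n,[(round(x*1e3),round(float(np.median(Z[m&(abs(X-x)<.002)])*1e3),1)) for x in np.arange(-.1,.11,.004)])
E
```

```text
260
284 219 [141 143 139] -0.0282 0.0046 0.0781
286 220 [155 155 152] -0.027 -0.0006 0.0776
288 222 [109 111 109] -0.0262 -0.0066 0.0741
279 215 [162 162 159] -0.0256 0.0225 0.0755
287 221 [139 140 137] -0.0252 -0.0027 0.0735
288 221 [168 169 164] -0.0238 -0.0047 0.074
296 226 [173 175 170] -0.0233 -0.029 0.0755
289 221 [178 178 175] -0.0225 -0.0067 0.0745
293 224 [182 180 176] -0.0221 -0.0189 0.0731
290 221 [184 185 180] -0.021 -0.0086 0.0748
279 213 [151 151 149] -0.0206 0.0266 0.0751
286 216 [137 139 134] -0.0197 0.0056 0.081
284 216 [183 184 180] -0.0192 0.0118 0.0748
290 220 [186 185 182] -0.019 -0.0069 0.0752
286 217 [175 176 171] -0.0184 0.0062 0.075
297 225 [212 213 207] -0.0178 -0.0279 0.073
289 218 [125 125 121] -0.0175 -0.0023 0.0777
290 218 [76 78 74] -0.0161 -0.0043 0.0781
291 218 [77 80 77] -0.0146 -0.0062 0.0785
293 221 [185 185 181] -0.0137 -0.0125 0.0709
285 214 [183 183 179] -0.0133 0.0136 0.0755
283 213 [184 184 180] -0.013 0.02 0.0736
283 212 [184 185 181] -0.0121 0.0209 0.076
283 211 [184 183 180] -0.0106 0.0222 0.0774
284 212 [185 186 181] -0.0092 0.02 0.0739
28
[... 876 characters left out ...]
(-88, 0.3), (-84, 0.8), (-80, 8.9), (-76, 10.9), (-72, 14.4), (-68, 22.0), (-64, 20.9), (-60, 20.3), (-56, 19.6), (-52, 20.4), (-48, 20.0), (-44, 18.7), (-40, 20.3), (-36, 20.9), (-32, 19.7), (-28, 19.3), (-24, 17.0), (-20, 19.0), (-16, 19.5), (-12, 19.2), (-8, 19.8), (-4, 19.1), (0, 19.8), (4, 19.7), (8, 19.5), (12, 19.4), (16, 22.8), (20, 33.5), (24, 31.1), (28, 30.1), (32, 31.7), (36, 30.8), (40, 31.7), (44, 31.6), (48, 31.5), (52, 30.1), (56, 32.3), (60, 31.8), (64, 30.8), (68, 31.1), (72, 30.7), (76, 32.0), (80, 31.4), (84, 32.9), (88, 34.7), (92, 31.4), (96, nan), (100, 4.1), (104, 0.3), (108, 1.4)]
  return _methods._mean(a, axis=axis, dtype=dtype,
  ret = ret.dtype.type(ret / rcount)
```

The board is level in the grip (top at about 0.0745, as expected) and the jig profile agrees with origin x of about 0.574. I descend in front of the mouth, then slide in.

Scaled: 0.047 m / 0.75 = 0.0627, 0.043 m / 0.75 = 0.0573.

Request:
move_tool(
  motion={"x": [0,0,0,0,0,0],"y": [0,0,0,0,0,0],"z": [0.0267,0.0467,0.0573,0.0627,0.0627,0.0627],"drx": [0,0,0,0,0,0],"dry": [0,0,0,0,0,0],"drz": [0,0,0,0,0,0]},
)

```text
time_s: 4.97
tcp_pos: [0.4915, -0.1762, 0.0319]
eef_rot: [180.0, -0.0, 3.0]
contact_force: [0.5, 0.0, -1.9]
gripper_width: 0.0154
gripper_force: 40.0
```

Request:
move_tool(
  motion={"x": [0.008,0.016,0.024,0.032,0.04,0.0467,0.0533,0.0587,0.0587,0.0587],"y": [0,0,0,0,0,0,0,0,0,0],"z": [0,0,0,0,0,0,0,0,0,0],"drx": [0,0,0,0,0,0,0,0,0,0],"dry": [0,0,0,0,0,0,0,0,0,0],"drz": [0,0,0,0,0,0,0,0,0,0]},
)

```text
time_s: 5.8
tcp_pos: [0.5351, -0.1742, 0.0314]
eef_rot: [-180.0, 0.0, 2.9]
contact_force: [-1.0, -1.2, -0.7]
gripper_width: 0.0159
gripper_force: 40.0
```

```bash
python3 -c "
from h import *
s=r.get_state();print(s['tcp_pos'],s['eef_rot'],s['contact_force'],s['moment'])"
```

```text
[ 0.53505523 -0.174177    0.03137059] [-1.79995604e+02  2.18295621e-02  2.94189295e+00] [-1.04606519 -1.16685924 -0.74865134] [-0.02526876  0.0379835   0.00642398]
```

Scaled: 0.006 m / 0.75 = 0.008, 0.005 m / 0.75 = 0.0067.

Request:
move_tool(
  motion={"x": [0.0013,0.0027,0.004,0.0053,0.0067,0.008,0.008],"y": [0,0,0,0,0,0,0],"z": [0.0013,0.0013,0.0013,0.0013,0.0013,0.0013,0.0013],"drx": [0,0,0,0,0,0,0],"dry": [0,0,0,0,0,0,0],"drz": [0,0,0,0,0,0,0]},
)

```text
time_s: 6.38
tcp_pos: [0.5413, -0.1739, 0.0306]
eef_rot: [180.0, -0.0, 3.0]
contact_force: [0.1, 0.1, -1.2]
gripper_width: 0.0157
gripper_force: 40.0
```

Request:
move_tool(
  motion={"x": [0.0013,0.0027,0.0027],"y": [0,0,0],"z": [0,0,0],"drx": [0,0,0],"dry": [0,0,0],"drz": [0,0,0]},
)

```text
time_s: 6.63
tcp_pos: [0.5425, -0.1738, 0.0304]
eef_rot: [-180.0, 0.1, 2.9]
contact_force: [-1.9, 0.2, -0.4]
gripper_width: 0.0156
gripper_force: 40.0
```

Request:
move_tool(
  motion={"x": [0.0013,0.002,0.002],"y": [0,0,0],"z": [0,0,0],"drx": [0,0,0],"dry": [0,0,0],"drz": [0,0,0]},
)

```text
time_s: 6.88
tcp_pos: [0.5426, -0.1738, 0.03]
eef_rot: [-180.0, 0.2, 2.9]
contact_force: [-6.1, 0.2, 0.5]
gripper_width: 0.0159
gripper_force: 40.0
```

The stop is met at TCP x = 0.5426, about where expected (0.544). Now I press down.

Scaled: 0.002 m / 0.75 = 0.0027, 0.0015 m / 0.75 = 0.002.

Request:
move_tool(
  motion={"x": [0,0,0,0,0],"y": [0,0,0,0,0],"z": [0.0007,0.0013,0.002,0.0027,0.0027],"drx": [0,0,0,0,0],"dry": [0,0,0,0,0],"drz": [0,0,0,0,0]},
)

```text
time_s: 7.3
tcp_pos: [0.5425, -0.1738, 0.0289]
eef_rot: [-180.0, 0.2, 2.9]
contact_force: [-8.6, 1.7, 9.8]
gripper_width: 0.0157
gripper_force: 40.0
```

Request:
move_tool(
  motion={"x": [0,0,0],"y": [0,0,0],"z": [0.0007,0.0013,0.0013],"drx": [0,0,0],"dry": [0,0,0],"drz": [0,0,0]},
)

```text
time_s: 7.55
tcp_pos: [0.5426, -0.1738, 0.0289]
eef_rot: [-180.0, 0.2, 2.9]
contact_force: [-13.1, 3.3, 19.6]
gripper_width: 0.0159
gripper_force: 40.0
```

Request:
move_tool(
  motion={"x": [0,0,0,0],"y": [0,0,0,0],"z": [0.0007,0.0013,0.0013,0.0013],"drx": [0,0,0,0],"dry": [0,0,0,0],"drz": [0,0,0,0]},
)

```text
time_s: 7.88
tcp_pos: [0.5426, -0.1739, 0.0289]
eef_rot: [180.0, 0.1, 3.0]
contact_force: [-15.8, 4.5, 29.7]
gripper_width: 0.0158
gripper_force: 40.0
```

Scaled: -0.0008 m / 0.75 = -0.0011.

Request:
move_tool(
  motion={"x": [0,0,0,0],"y": [0,0,0,0],"z": [-0.0011,-0.0011,-0.0011,-0.0011],"drx": [0,0,0,0],"dry": [0,0,0,0],"drz": [0,0,0,0]},
)

```text
time_s: 8.22
tcp_pos: [0.5426, -0.1738, 0.0289]
eef_rot: [-180.0, 0.2, 2.9]
contact_force: [-13.2, 3.4, 21.3]
gripper_width: 0.0156
gripper_force: 40.0
```

```bash
python3 - <<'E'
from fit import *
c=snap('side','side4');a=c['frame'][:,:,::-1]
cv2.imwrite('pics/crop4.png',cv2.resize(a[150:260,250:370],(720,600),interpolation=cv2.INTER_CUBIC))
W=world(c);d=W[...,:2]-[.574,-.1718];t=np.radians(2.95)
X=d@[np.cos(t),np.sin(t)];Y=d@[-np.sin(t),np.cos(t)];Z=W[...,2]
m=(X>.02)&(X<.07)&(abs(Y)<.038)&(Z>.02)&(Z<.045);print('leaf z',m.sum(),np.percentile(Z[m],[10,50,90]))
E
```

```text
leaf z 28 [0.02997274 0.033246   0.03541858]
```

View pics/crop4.png

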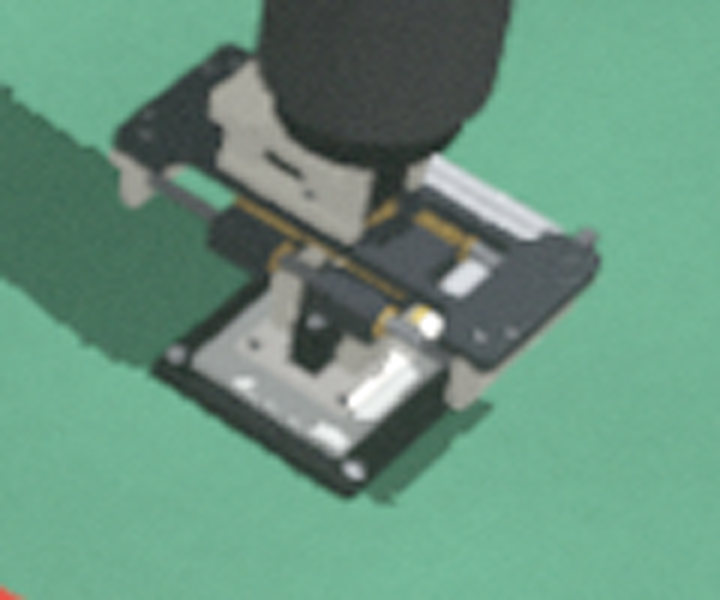

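The side crop shows the board flat on the bed, with its rear edge about 15 mm inside the bed's open edge. The leaf height is unchanged (0.033). The press is steady at 21 N, so I hand it in.

```bash
python3 -c "
from plant import r
print(r.close_job())"
```

```text
the job is handed in; nothing more can be done
None
```

The job is handed in with no verdict shown: the board is under the leaf, against the stop and flat on the bed, still gripped at 40 N and pressed with about 21 N; the leaf measured in place and I saw nothing else move.

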